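Click the filter slide to its empty window

ROBOT

A 6-joint arm with a two-finger parallel gripper is mounted at the origin on the work surface. World frame = base frame: x ahead of the robot, y to its left, z up, the work surface at z = 0. Lengths are in m, angles in rad, forces in N, time in s.
With the tool pointing down it reaches from about 0.3 to 1 m from the base axis. Payload 5.1 kg.
Tool frame: the origin (TCP) lies midway between the tips of the shut fingers; the grasp point (between the pads) lies 19 mm behind it (robot.grasp_offset is the distance from the TCP to the grasp point, in m); z points along the fingers, y is the line along which they close (so a half turn about z gives the same grasp; the last joint's range is limited). The gripper opens to 95 mm and grips with 3 to 60 N. Pads are 20 mm wide; open, the fingers measure 119 mm over their backs; the gripper's body (75 mm by 180 mm) begins 59 mm behind the grasp point.
Start: joints at [-1.391, 0.124, 1.65, -0, 1.367, -0.083], TCP at [0.169, -0.628, 0.193] pointing down, gripper open.
Joint ranges: [-2.61, 2.61], [-1.02, 2.33], [0.03, 2.71], [-1.35, 4.49], [0.32, 2.68], [-2.91, 2.91]. Speed limits (rad/s): [2.57, 2.57, 3.14, 3.14, 3.14, 3.14].

INTERFACE

Orientations are given as a unit quaternion [w, x, y, z].
In Python, from cell import robot, capture, look_for, telemetry gives the robot as it stands. Calls block until the motion is done:
- robot.movep(position, orientation): joint-space move of the TCP to a pose.
- robot.move_l(position, v=0.15, attitude=None): straight line of the TCP; attitude=None keeps the orientation; v is the mean speed in m/s.
- robot.set_joints(angles): joint-space move.
- robot.open_gripper() and robot.clamp(newtons=None): open the fingers fully, or close them until they stop; newtons is the grip in N (None keeps the last).
- robot.hold(seconds).
- robot.ik(position, orientation): joint angles nearest the present ones, or None.
- capture(name): name is "scene" or "top"; returns a dict with "frame" (384x512x3 uint8, blue, green, red), "z_map" (384x512 float32, m along the optical axis (not along the pixel's ray), 0 where there is no reading), "intrinsics" (3x3 intrinsics, pixels), "k1" (the pictures are not rectified: a ray, as slopes to the right and down, at radius r is drawn at 1 + k1 r^2 times it, then the intrinsics apply), "origin" and "attitude" of the camera in the world. Camera axes: x right, y down, z forward; pixel columns grow to the right and rows downward; lengths in m; the calibration is good to about 2 mm. A picture is of the moment at which its call begins.
A pose or a line that the arm cannot do raises robot.IKError and nothing moves.
- robot.job_done(): hands the job in; it is judged then, once.
Trained networks look in a picture, given as the dict that the camera call returned (one of the last four; its "shot" number tells which), for a name from the list of things; names that differ only in an ending like _2 or _b are one class to them, and where a whole thing is asked for, a point or a joint stands for the part that bears it (a point fixed in the world has none). Each returns a list of dicts, best first, with "conf" (0 to 1); they miss things now and then, are a little off and sometimes report something else, mostly with a low value. They report only what shows in the picture. A call takes as long as a camera call.
- look_for(target, picture): "point" ([column, row] in pixels, amid what is visible of it).
Readings, each from a call of its own:
- telemetry.get_time(): time.
- telemetry.get_qpos(): joint angles.
- telemetry.get_joint_vel(): joint speeds.
- telemetry.get_tau(): joint torques, N m.
- telemetry.get_tcp_pos(): TCP position.
- telemetry.get_tool_rot(): TCP orientation.
- telemetry.get_ft_force(): force on the tool from outside, world axes, zero at the start.
- telemetry.get_wrist_torque(): the same for the moment, N m.
- telemetry.get_grip_width(): finger opening in m.
- telemetry.get_gripper_force(): force on a finger pad.
Only numpy, scipy, OpenCV 4.12 (cv2) and the standard library are available. Lean on these libraries where they do the work, as an engineer would, in place of code of your own. Each camera call takes 0.05 s, during which the arm holds its last target. There are 200 camera calls.

TASK

The plate reader's cover is off so that its optics can be checked without a filter: push the filter slide along its rail with a fingertip until its empty window (the plain hole without a glass) clicks in under the camera port, and leave it seated in that click-stop. Just push it by an upright end tab: do not grip it or lift it off its bed, and leave the spare filters, the camera and everything else on the reader and bench where they are.

Things in the scene. Friction and masses are not known exactly. Their poses are not given: they have to be found in the camera images.
- reader: plate reader fixed to the bench: cream housing 280 mm deep (x) by 340 mm wide (y), shoulders 100 mm high round an open well. Origin on the bench under its centre; x points away from its front, y (to the left seen from the front) runs along the filter rail, z up. All its fixed parts but the camera port are lower than 125 mm
- rail (a point): middle of the rail's bed, 110 mm above the bench (reader x = -30 mm, y = 0). The bed runs along the reader's y, 60 mm wide and 150 mm to either side, between guide walls 7 mm high and 37 mm apart. The slide lies on it by its weight alone, with 6 mm of play upwards below the yoke
- port (a point): point on the camera port's centre line at half the slide's thickness, 114 mm above the bench; axes as the reader's. The port's black yoke stands over the middle of the rail: 80 mm (x) by 36 mm (y), with a short open tube 33 mm across whose top is 150 mm above the bench; through it and the empty window the pale lamp lens in the bed can be seen
- filter_slide (a joint): travel of the slide along the reader's y in m, -0.048 to 0.048 (end stops). A spring ball clicks into a stop for each window: at -0.045, -0.015, 0.015 and 0.045; at 0.015 the empty window is under the port. It starts between -0.047 and -0.005, so it has to go towards +y. Pushed on beyond 0.015 it passes, and has to be pushed back by the other tab
- click_ball (a point): centre of the click-stop: a 12 mm spring ball beside a steel block in the front guide wall, 30 mm left of the port, riding on the slide's notched edge. Between stops the slide rubs with 2 to 3 N; within 4 mm of a stop the ball draws it in (the push dips to nothing, it may run 4 mm ahead of the finger), then holds it: to leave a stop takes about 9 N
- empty_window (a point): centre of the slide's empty window, a plain 22 mm hole, at half the slide's thickness. The slide is a 0.18 kg aluminium bar 164 mm long (y), 34 mm wide, 8 mm thick, top 118 mm above the bench, with four windows 30 mm apart; three hold dark glass in a ring, the empty one is second from the -y end. In place when level with port along the reader's y
- push_tab (a point): middle of the outer (-y) face of the upright tab at the slide's -y end: 30 mm wide across the rail, 4 mm thick, top 145 mm above the bench; this point is 132 mm above the bench and 67 mm from the centre of the empty window. Behind it (-y) the space over the bed and housing is free. A push on this face sends the slide to +y
- other_tab (a point): middle of the outer (+y) face of the same kind of tab at the slide's +y end, 132 mm above the bench, 97 mm from the empty window; a push on this face sends the slide back to -y
- filter_a: spare filter in a black metal ring mount, 30 mm across and 10 mm high, lying loose on the reader's front shoulder; origin under its centre. Bystander: leave it
- filter_b: the same kind of ring-mounted filter, 30 mm across and 10 mm high, lying loose on the reader's right shoulder behind the rail; origin under its centre. Bystander: leave it
- camera_head: the camera that normally sits on the port: upright black cylinder 40 mm across and 58 mm high, standing loose on the reader's front shoulder at the left; origin under its centre. Bystander: leave it
- lidded_plate: lidded microplate, 85 x 128 x 19 mm, loose on the bench beside the reader; origin under its centre. Bystander: leave it
- tip_box: pipette-tip box, 86 x 122 x 62 mm, loose on the bench beside the reader; origin under its centre. Bystander: leave it
- buffer_bottle: white bottle 64 mm across and 130 mm high, loose on the bench beside the reader; origin under its centre. Bystander: leave it
- driver: screwdriver 160 mm long lying loose on the bench at the right of the reader. Bystander: leave it

How it is judged:
By the outcome, as a careful person would: the job done as asked, in the order asked, and still so for the second after the job is handed in, with the robot touching nothing.
It also fails if it takes over 48 s, if anything falls off the work surface, if the arm or the gripper's body presses on something with over 40 N, if the wrist force passes 120 N, or if a joint passes its speed limit or range.

## Working session

There is one attempt and no reset: what is moved stays moved. The work goes in short steps, each a Python script; the robot and the scene stay as the last script left them, time stands still between calls to the robot, and variables do not carry over. Pictures are saved under pics/ and viewed, at most 10 in all, crops included, and the job is handed in when it is done.

```bash
mkdir -p pics; ls; cat > h.py <<'E'
import numpy as np, cv2
from cell import robot, capture, look_for, telemetry
from scipy.spatial.transform import Rotation as R
def rot(q): return R.from_quat(np.r_[q[1:],q[0]]).as_matrix() if np.size(q)==4 else np.array(q)
def ray(c,p):
    K=c["intrinsics"]; d=np.array([(p[0]-K[0,2])/K[0,0],(p[1]-K[1,2])/K[1,1]]); u=d.copy()
    for _ in range(20): u=d/(1+c["k1"]*(u@u))
    return rot(c["attitude"])@np.r_[u,1], np.array(c["origin"])
def at_z(c,p,z):
    d,o=ray(c,p); return o+d*(z-o[2])/d[2]
def by_depth(c,p):
    d,o=ray(c,p); x,y=int(round(p[0])),int(round(p[1])); w=c["z_map"][y-1:y+2,x-1:x+2]; w=w[w>0]
    return o+d*np.median(w) if w.size else None
def pix(c,P):
    v=rot(c["attitude"]).T@(np.array(P)-c["origin"]); u=v[:2]/v[2]; u=u*(1+c["k1"]*(u@u)); K=c["intrinsics"]
    return np.array([K[0,0]*u[0]+K[0,2],K[1,1]*u[1]+K[1,2]])
E
python3 - <<'E'
from h import *
np.set_printoptions(precision=4,suppress=True)
for n in("scene","top"):
    c=capture(n); cv2.imwrite(f"pics/{n}1.png",c["frame"]); print(n,c["origin"],c["attitude"],c["k1"],c["intrinsics"][0])
    for t in("reader","rail","port","click_ball","empty_window","push_tab","other_tab","filter_a","filter_b","camera_head"):
        for r in look_for(t,c)[:2]:
            print(t,r["point"],round(r["conf"],2),by_depth(c,r["point"]))
print(telemetry.get_time(),telemetry.get_tool_rot())
E
```

```text
pics
scene [1.3563 0.2178 0.9017] [-0.2475  0.55    0.7327 -0.3152] 0.012417821706496853 [357.0991   0.     256.077 ]
reader [235.0, 221.4] 0.58 [ 0.6343 -0.0418  0.0739]
rail [234.1, 223.1] 0.91 [ 0.6421 -0.0422  0.0742]
rail [122.8, 210.9] 0.74 [ 0.6955 -0.3995  0.0761]
port [236.5, 224.1] 0.77 [ 0.6451 -0.0333  0.0755]
empty_window [272.6, 182.6] 0.58 [0.4916 0.0417 0.138 ]
empty_window [230.3, 194.2] 0.57 [ 0.561  -0.081   0.1151]
push_tab [232.0, 198.0] 0.6 [ 0.5921 -0.0642  0.131 ]
other_tab [229.0, 195.2] 0.6 [ 0.5667 -0.0835  0.1151]
camera_head [274.1, 181.3] 0.47 [0.4882 0.0457 0.1417]
camera_head [228.2, 196.1] 0.29 [ 0.5755 -0.083   0.1191]
top [0.2753 0.0192 1.1248] [ 0.0787 -0.6878  0.7166 -0.085 ] -0.10244688276408874 [351.4034   0.     256.4519]
reader [276.5, 169.3] 0.84 [ 0.5647 -0.0568  0.1188]
reader [286.3, 170.5] 0.73 [ 0.5606 -0.086   0.1161]
rail [274.2, 166.4] 0.94 [ 0.5735 -0.0503  0.1206]
rail [378.4, 139.7] 0.57 [ 0.661  -0.3917  0.0831]
port [275.2, 165.9] 0.89 [ 0.5753 -0.0534  0.1191]
port [276.2, 171.2] 0.36 [ 0.5505 -0.0533  0.1487]
click_ball [270.9, 165.9] 0.96 [ 0.5672 -0.0389  0.1482]
empty_window [279.1, 168.6] 0.62 [ 0.5666 -0.0647  0.1187]
push_tab [276.0, 167.7] 0.77 [ 0.5695 -0.0555  0.1198]
other_tab [400.9, 187.0] 0.48 [ 0.5085 -0.4544  0.0593]
filter_a [284.9, 169.6] 0.58 [ 0.5651 -0.0826  0.1107]
filter_a [320.1, 136.3] 0.48 [ 0.6681 -0.1983  0.1099]
filter_b [284.9, 169.6] 0.58 [ 0.5651 -0.0826  0.1107]
filter_b [320.1, 136.3] 0.48 [ 0.6681 -0.1983  0.1099]
camera_head [247.4, 195.8] 0.7 [0.4791 0.0322 0.159 ]
camera_head [276.1, 169.8] 0.28 [ 0.5631 -0.0555  0.1193]
1.1 [ 0.      0.9914  0.131  -0.    ]
```

```bash
python3 - <<'E'
import cv2
a=cv2.imread("pics/top1.png")[90:260,160:400]; cv2.imwrite("pics/top1c.png",cv2.resize(a,None,fx=3.3,fy=3.3,interpolation=cv2.INTER_CUBIC))
a=cv2.imread("pics/scene1.png")[130:300,120:350]; cv2.imwrite("pics/scene1c.png",cv2.resize(a,None,fx=3.4,fy=3.4,interpolation=cv2.INTER_CUBIC))
E
```

```text
(no output)
```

View pics/top1c.png

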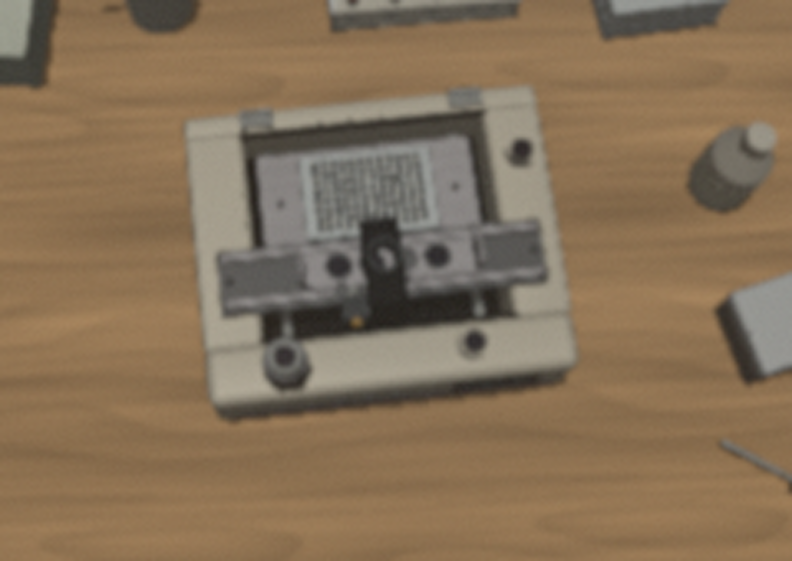

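View pics/scene1c.png

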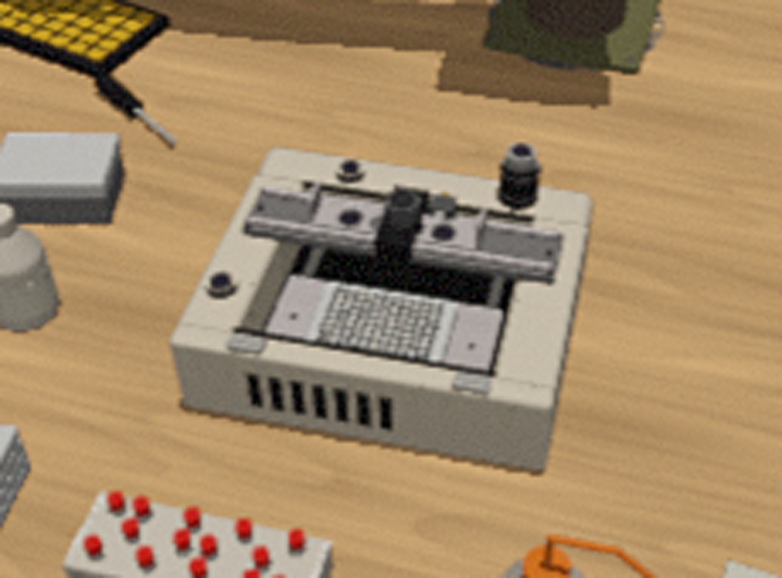

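The top view shows the rail running from crop (220,285) to (545,250), with the yoke at (382,260). The glass windows are at (338,265) and (437,256), the push-tab end is near (478,250), and filter_b is at (520,150). I'll measure the reader pose from the bed and housing corners, checking it in both views.

```bash
python3 - <<'E'
from h import *
np.set_printoptions(precision=4,suppress=True)
def kab(m,w):
    m=np.array(m);w=np.array(w);mc=m.mean(0);wc=w.mean(0);a,b=m-mc,w-wc
    t=np.arctan2((a[:,0]*b[:,1]-a[:,1]*b[:,0]).sum(),(a*b).sum());r=np.array([[np.cos(t),-np.sin(t)],[np.sin(t),np.cos(t)]])
    o=wc-r@mc; print("origin",o,"yaw",t,"res mm",1e3*np.linalg.norm((r@m.T).T+o-w,axis=1)); return o,t
bed=[(0,.15),(-.06,.15),(0,-.15),(-.06,-.15)]; hs=[(.14,.17),(.14,-.17),(-.14,-.17),(-.14,.17)]
c=capture("top"); f=lambda p:(160+p[0]/3.3-.35,90+p[1]/3.3-.35)
B=[at_z(c,f(p),.113)[:2] for p in[(218,257),(225,314),(540,220),(547,277)]]
H=[at_z(c,f(p),.1)[:2] for p in[(187,122),(533,88),(576,358),(210,398)]]
kab(bed,B);kab(hs,H);kab(bed+hs,B+H)
s=capture("scene"); g=lambda p:(120+p[0]/3.4-.35,130+p[1]/3.4-.35)
H2=[at_z(s,g(p),.1)[:2] for p in[(545,398),(175,345),(270,150),(592,197)]]
o,t=kab(hs,H2)
print("top z check", by_depth(c,f((260,282))), by_depth(c,f((390,375))))
for p in[(338,265),(437,256)]: print("glass",at_z(c,f(p),.118))
for p in[(350,217),(443,232)]: print("glass scene",at_z(s,g(p),.118))
a=c["frame"][140:200,215:335];cv2.imwrite("pics/z1.png",cv2.resize(a,None,fx=6.6,fy=6.6,interpolation=cv2.INTER_CUBIC))
a=s["frame"][170:225,185:295];cv2.imwrite("pics/z2.png",cv2.resize(a,None,fx=7,fy=7,interpolation=cv2.INTER_CUBIC))
E
```

```text
origin [ 0.5928 -0.0528] yaw 0.07833560395710482 res mm [3.5861 4.0069 2.7978 4.493 ]
origin [ 0.5953 -0.0519] yaw 0.06592649095721549 res mm [8.0463 7.0685 8.3978 7.0272]
origin [ 0.5941 -0.0525] yaw 0.07021448521798729 res mm [5.963  3.4129 2.7781 3.9216 6.43   6.5405 9.4235 8.5115]
origin [ 0.598 -0.05 ] yaw 0.08113308736336301 res mm [15.0929  6.99    7.705   8.2071]
top z check [0.5543 0.0575 0.1081] [ 0.4655 -0.0565  0.0987]
glass [ 0.5646 -0.0137  0.118 ]
glass [ 0.5696 -0.1038  0.118 ]
glass scene [ 0.5679 -0.1048  0.118 ]
glass scene [ 0.5622 -0.0144  0.118 ]
```

View pics/z1.png

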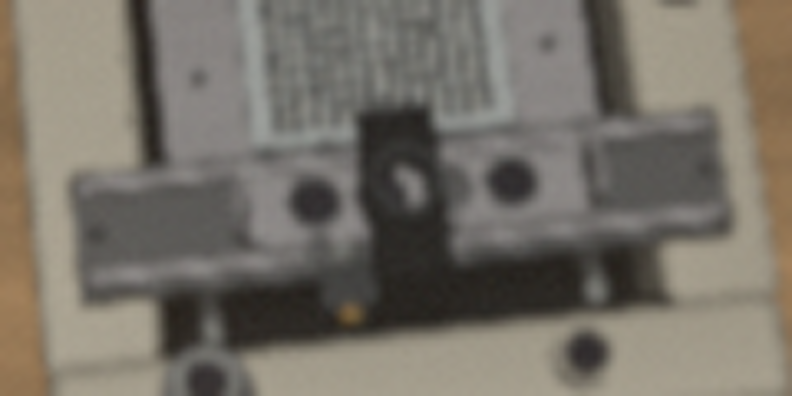

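View pics/z2.png

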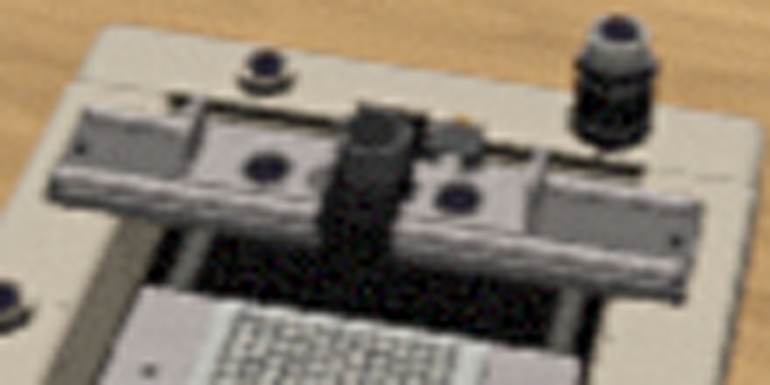

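Both views agree. The glass windows are 90 mm apart, so they are windows 1 and 4. That puts the empty window near (0.567, -0.074), about 20 mm short of the port. Next I'll shut the gripper and go behind the push tab.

```bash
cat >> h.py <<'E'
YAW=.07; O=np.array([.594,-.0522])
ex=np.array([np.cos(YAW),np.sin(YAW)]); ey=np.array([-np.sin(YAW),np.cos(YAW)])
def W(x,y,z): return np.r_[O+x*ex+y*ey,z]
def F(): return np.mean([telemetry.get_ft_force() for _ in range(3)],0)[:2]@ey
E
python3 - <<'E'
from h import *
np.set_printoptions(precision=4,suppress=True)
best=None
for a in(YAW+np.pi/2,YAW-np.pi/2):
    q=[0,np.cos(a/2),np.sin(a/2),0]; j=robot.ik(W(-.03,-.128,.25),q); print(a,j)
    if j is not None and (best is None or abs(j[5])<best[0]): best=(abs(j[5]),q)
q=best[1]
robot.clamp(10)
p=telemetry.get_tcp_pos(); robot.move_l([p[0],p[1],.28],v=.2)
robot.movep(W(-.03,-.128,.25),q)
robot.move_l(W(-.03,-.128,.124),v=.1)
print(telemetry.get_time(),telemetry.get_tcp_pos(),W(-.03,-.128,.124),telemetry.get_ft_force(),F(),telemetry.get_grip_width())
c=capture("scene");a=c["frame"][150:250,170:310];cv2.imwrite("pics/z3.png",cv2.resize(a,None,fx=5.5,fy=5.5,interpolation=cv2.INTER_CUBIC))
E
```

```text
1.6407963267948966 [-0.3968 -0.0122  1.6964 -0.      1.4574 -0.4668]
-1.5007963267948965 [-0.3968 -0.0122  1.6964 -0.      1.4574  2.6748]
6.8583 [ 0.5737 -0.1823  0.125 ] [ 0.573 -0.182  0.124] [-0.4357  0.4281  0.4713] 0.45756366788702596 0.000569179635432126
```

View pics/z3.png

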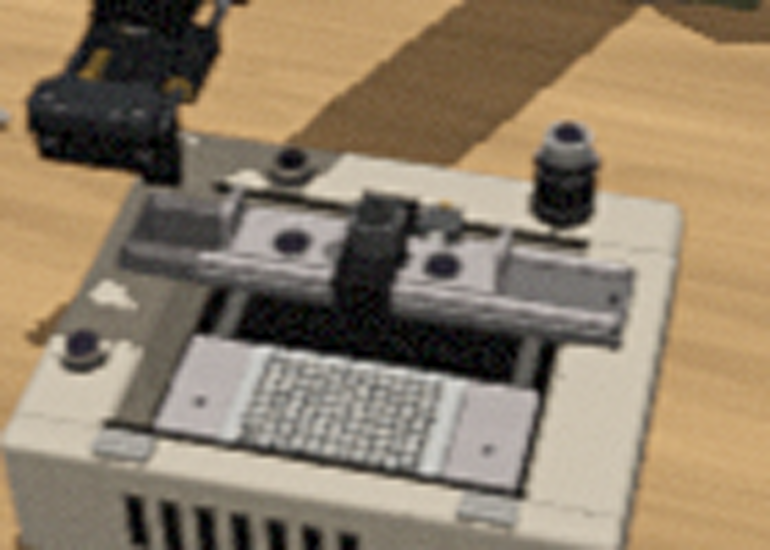

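The picture shows the shut finger's tip at crop (160,185), that is, pixel (199,183), and the tab at crop (235,205). I'll check the tip against the projected TCP.

```bash
python3 - <<'E'
from h import *
np.set_printoptions(precision=4,suppress=True)
c=capture("scene");t=capture("top");P=telemetry.get_tcp_pos()
print(pix(c,P),pix(t,P),telemetry.get_time())
a=t["frame"][120:210,210:340].copy();cv2.imwrite("pics/z4.png",cv2.resize(a,None,fx=6,fy=6,interpolation=cv2.INTER_CUBIC))
print("expected tab",pix(c,W(-.03,-.087,.132)),pix(t,W(-.03,-.087,.132)))
E
```

```text
[199.3628 188.367 ] [318.3735 164.3458] 7.0083
expected tab [211.4748 188.5204] [305.113  165.2142]
```

View pics/z4.png

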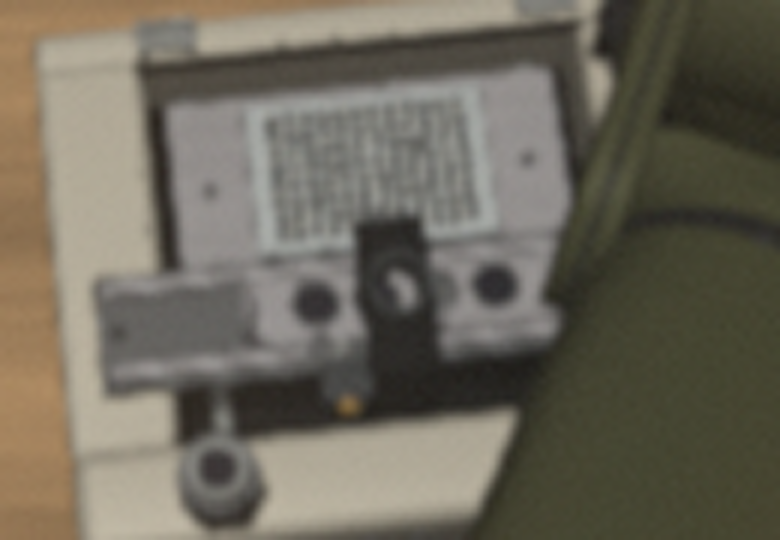

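The tip matches its projection. The arm now covers the tab from above, but the window area still shows. Now I'll push in small steps with force feedback, stopping at the dip after contact.

```bash
cat > push.py <<'E'
from h import *
import sys
def push(y0,y1,step,stopdip=True):
    y=y0;f0=F();hit=0;log=[]
    while y<y1-1e-6:
        y+=step; robot.move_l(W(-.03,y,.124),v=.015)
        f=f0-F(); log.append((round(y*1e3,1),round(f,2),round(telemetry.get_time(),1)))
        if f>1.2: hit+=1
        if f>7: print("high");break
        if stopdip and hit>=4 and f<.6: print("dip");break
    print(log); return y
E
python3 - <<'E'
from push import *
robot.move_l(W(-.03,-.106,.124),v=.05)
push(-.106,-.086,.001)
P=telemetry.get_tcp_pos();print((P[:2]-O)@ex,(P[:2]-O)@ey,P[2])
E
```

```text
[(-105.0, np.float64(0.36), 7.8), (-104.0, np.float64(0.01), 8.1), (-103.0, np.float64(0.59), 8.3), (-102.0, np.float64(0.62), 8.6), (-101.0, np.float64(0.83), 8.8), (-100.0, np.float64(-0.23), 9.1), (-99.0, np.float64(0.28), 9.3), (-98.0, np.float64(-0.64), 9.6), (-97.0, np.float64(-0.5), 9.8), (-96.0, np.float64(0.55), 10.1), (-95.0, np.float64(0.62), 10.3), (-94.0, np.float64(0.5), 10.6), (-93.0, np.float64(0.84), 10.8), (-92.0, np.float64(-0.09), 11.1), (-91.0, np.float64(0.5), 11.3), (-90.0, np.float64(0.59), 11.6), (-89.0, np.float64(0.62), 11.8), (-88.0, np.float64(0.18), 12.1), (-87.0, np.float64(-0.39), 12.3), (-86.0, np.float64(-0.15), 12.6)]
-0.03000226111733426 -0.08595328859563801 0.12401411417410611
```

```bash
python3 - <<'E'
from h import *
c=capture("scene");t=capture("top");P=telemetry.get_tcp_pos()
print(pix(c,P),pix(t,P),[telemetry.get_ft_force()[:2]@ey for _ in range(6)])
a=cv2.resize(c["frame"][155:225,180:280],None,fx=7,fy=7,interpolation=cv2.INTER_CUBIC);b=cv2.resize(t["frame"][140:190,220:320],None,fx=7,fy=7,interpolation=cv2.INTER_CUBIC)
cv2.imwrite("pics/z5.png",cv2.resize(np.vstack([a,b]),None,fx=.7,fy=.7))
E
```

```text
[211.95017726 190.41007726] [304.4017371 166.0263546] [np.float64(-0.6176036963675343), np.float64(-0.6176036963675343), np.float64(-0.6176036963675343), np.float64(-0.6176036963675343), np.float64(-0.6176036963675343), np.float64(-0.6176036963675343)]
```

View pics/z5.png

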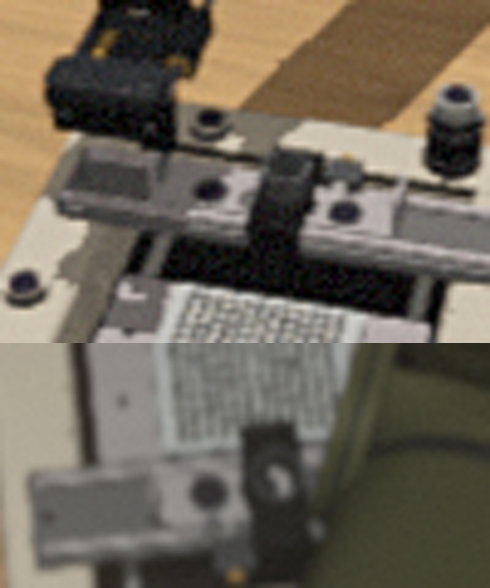

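The finger isn't clearly visible here, since the gripper body hangs towards the camera. I'll use the depth readings to find the tip and the tab in reader coordinates.

```bash
python3 - <<'E'
from h import *
c=capture("scene");t=capture("top")
print([pix(c,W(x,y,.202)).round(0).tolist() for x in(.06,-.12) for y in(-.086-.0375,-.086+.0375)])
for v in range(172,200,2):
    r=[]
    for u in range(202,222,3):
        d,o=ray(c,(u,v));z=c["z_map"][v,u];P=o+d*z;e=P[:2]-O
        r.append("%4d,%4d,%4d"%(e@ex*1e3,e@ey*1e3,P[2]*1e3) if z>0 else "   --   ")
    print(v," | ".join(r))
for k in("push_tab","other_tab","empty_window"):
  for n,cc in(("s",c),("t",t)):
    for r in look_for(k,cc)[:2]:
        P=at_z(cc,r["point"],.132 if "tab" in k else .114);print(k,n,r["point"],round(r["conf"],2),((P[:2]-O)@ex).round(4),((P[:2]-O)@ey).round(4))
E
```

```text
[[189.0, 189.0], [213.0, 193.0], [207.0, 153.0], [230.0, 156.0]]
172   53, -79, 268 |   49, -71, 266 |   49, -62, 268 |   47, -54, 268 |   38, -49, 262 | -260,-144,   5 | -272,-135,  -1
174   55, -78, 262 |   57, -69, 266 |   54, -61, 265 |   55, -52, 267 |   25, -54, 243 | -255,-142,   0 | -254,-130,   2
176   56, -79, 256 |   58, -69, 259 |   55, -61, 259 |   55, -52, 260 |   25, -54, 235 | -127, -98, 102 | -129, -88, 102
178   49, -82, 242 |   56, -70, 250 |   55, -62, 251 |   57, -52, 254 |  -23, -73, 184 | -120, -97,  99 | -105, -81, 114
180   49, -83, 235 |   49, -74, 236 |   49, -65, 238 |   47, -57, 238 |   44, -49, 237 | -106, -92, 103 | -109, -83, 102
182   50, -83, 227 |   48, -75, 228 |   48, -66, 230 |   53, -55, 236 |   42, -50, 227 |  -99, -91, 100 |  -93, -78, 107
184  -78,-137,  99 |  -80,-127,  99 |  -81,-117, 101 |  -27, -86, 153 |  -30, -77, 153 |  -87, -87, 102 |  -90, -77, 101
186  -46,-125, 121 |  -50,-116, 118 |  -55,-107, 116 |  -85,-108,  90 |  -36, -80, 138 |  -86, -87,  94 |  -84, -76,  98
188  -47,-126, 111 |  -50,-117, 110 |  -48,-105, 114 |  -17, -83, 1
[... 233 characters left out ...]
5, -84, 130 |  -27, -78, 121 |  -31, -69, 119 |  -30, -59, 121
194  -20,-117, 109 |  -24,-108, 108 |  -27, -99, 107 |    --    |  -21, -76, 117 |  -20, -66, 120 |  -26, -58, 116
196   -5,-112, 115 |   -4,-101, 119 |   -9, -93, 116 |  -10, -83, 117 |  -11, -73, 118 |  -12, -64, 119 |  -13, -54, 120
198    0,-110, 112 |   -3,-101, 111 |   -7, -93, 109 |   -7, -83, 111 |   -6, -72, 115 |   -4, -61, 118 |   -7, -52, 117
push_tab s [243.0, 201.6] 0.54 0.0065 0.0257
push_tab t [259.9, 169.5] 0.54 -0.0285 0.0473
other_tab s [234.2, 224.4] 0.71 0.1046 0.0228
other_tab s [247.4, 194.7] 0.66 -0.0271 0.0321
other_tab t [260.4, 172.0] 0.55 -0.0362 0.0468
empty_window t [262.1, 171.8] 0.58 -0.0312 0.0408
```

Depth puts the tab's face near y' = -84 mm with its top at about 146 mm, and the finger is in line with it. Contact should be close, so I'll continue.

```bash
sed -i 's/f0=F()/f0=0.2/' push.py; python3 - <<'E'
from push import *
push(-.086,-.062,.001)
P=telemetry.get_tcp_pos();print((P[:2]-O)@ey,P[2])
c=capture("top");t=capture("scene")
for a,b in((c,"c6"),(t,"s6")): cv2.imwrite(f"pics/{b}.png",a["frame"])
for n,cc in(("s",t),("t",c)):
    for r in look_for("empty_window",cc)[:2]:
        Q=at_z(cc,r["point"],.114);print(n,r["point"],r["conf"],(Q[:2]-O)@ex,(Q[:2]-O)@ey)
E
```

```text
[(-85.0, np.float64(-0.08), 13.3), (-84.0, np.float64(0.89), 13.6), (-83.0, np.float64(0.48), 13.8), (-82.0, np.float64(-0.26), 14.1), (-81.0, np.float64(0.16), 14.3), (-80.0, np.float64(-0.13), 14.6), (-79.0, np.float64(-0.16), 14.8), (-78.0, np.float64(0.65), 15.1), (-77.0, np.float64(0.39), 15.3), (-76.0, np.float64(-0.25), 15.6), (-75.0, np.float64(-0.33), 15.8), (-74.0, np.float64(-0.64), 16.1), (-73.0, np.float64(-0.33), 16.4), (-72.0, np.float64(0.45), 16.6), (-71.0, np.float64(0.16), 16.9), (-70.0, np.float64(-0.35), 17.1), (-69.0, np.float64(-0.22), 17.4), (-68.0, np.float64(-0.22), 17.6), (-67.0, np.float64(1.17), 17.9), (-66.0, np.float64(-0.3), 18.1), (-65.0, np.float64(0.39), 18.4), (-64.0, np.float64(0.09), 18.6), (-63.0, np.float64(-0.18), 18.9), (-62.0, np.float64(0.74), 19.1)]
-0.06194721977233417 0.12398599404132186
s [245.8, 195.3] 0.76 -0.0420551381068064 0.023349511971093646
t [260.4, 172.0] 0.74 -0.031220890556879266 0.04590910664426437
```

Still no force, so I need to know whether the slide moved. I'll track the visible glasses and tabs against the first pictures.

```bash
python3 - <<'E'
import cv2,numpy as np
def m(A,B,x0,x1,y0,y1,n):
    a=cv2.imread(A,0);b=cv2.imread(B,0);T=cv2.resize(a[y0:y1,x0:x1],None,fx=4,fy=4,interpolation=3);S=cv2.resize(b[y0-10:y1+10,x0-22:x1+22],None,fx=4,fy=4,interpolation=3)
    r=cv2.matchTemplate(S,T,cv2.TM_CCOEFF_NORMED);_,v,_,l=cv2.minMaxLoc(r);print(n,(l[0]/4-22,l[1]/4-10),round(v,2))
# top1 glass4 at crop(338,265)/3.3 -> (262.1,170)
m("pics/top1.png","pics/c6.png",257,268,165,176,"top glass4")
m("pics/scene1.png","pics/s6.png",245,257,192,205,"scene glass4 (250,198)")
m("pics/scene1.png","pics/s6.png",217,229,188,200,"scene glass1 (223,194)")
m("pics/scene1.png","pics/s6.png",240,300,225,245,"scene fixed")
T1=cv2.resize(cv2.imread("pics/scene1.png")[165:220,185:285],None,fx=7,fy=5,interpolation=3)
T2=cv2.resize(cv2.imread("pics/s6.png")[165:220,185:285],None,fx=7,fy=5,interpolation=3)
cv2.imwrite("pics/cmp.png",np.vstack([T1,T2]))
E
```

```text
top glass4 (0.0, 0.0) 1.0
scene glass4 (250,198) (0.0, 0.0) 1.0
scene glass1 (223,194) (0.0, 0.0) 0.84
scene fixed (0.0, 0.0) 1.0
```

View pics/cmp.png

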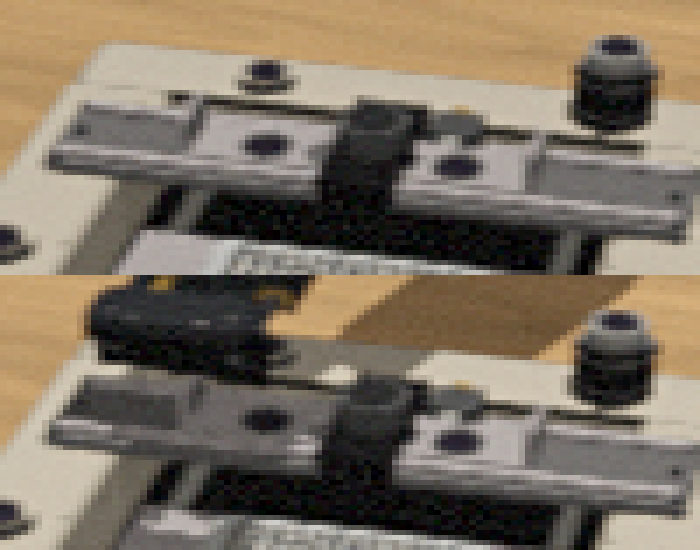

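The slide hasn't moved: the glasses match their first positions exactly. The finger passed the tab, and its tip shows near (225,182) against an expected row of about 192. So the real tip is higher or further front than reported, and I'll measure it by depth.

```bash
python3 - <<'E'
from h import *
cs=[capture("scene") for _ in range(3)];c=cs[0];Z=np.median([k["z_map"] for k in cs],0)
P=telemetry.get_tcp_pos();print(P,telemetry.get_tool_rot(),pix(c,P),telemetry.get_grip_width(),(P[:2]-O)@ex,(P[:2]-O)@ey)
for v in range(168,194,2):
    r=[]
    for u in range(216,236,2):
        d,o=ray(c,(u,v));z=Z[v,u];Q=o+d*z;e=Q[:2]-O
        r.append("%4d,%4d,%4d"%(e@ex*1e3,e@ey*1e3,Q[2]*1e3) if z>0 else "   --   ")
    print(v," | ".join(r))
E
```

```text
[ 0.5684243  -0.11615462  0.12400511] [9.90963317e-06 6.81944992e-01 7.31403464e-01 1.58713112e-05] [219.10726561 191.52137748] 0.00020897476577136413 -0.02998623828319012 -0.06200915858393808
168   -8, -59, 237 |   26, -40, 268 |   25, -35, 268 |   -5, -39, 243 |   -5, -33, 244 |   -7, -27, 244 |  -17, -24, 237 | -302,-102,   1 | -304, -94,   1 | -307, -87,   0
170   34, -44, 267 |   33, -38, 267 |   31, -33, 267 |   -7, -40, 234 |    0, -31, 242 |   -5, -27, 238 | -286,-106,   2 | -291, -99,   0 | -290, -91,   1 | -294, -83,   0
172   43, -41, 267 |   44, -35, 268 |   41, -30, 267 |   38, -25, 266 |    7, -29, 241 | -274,-111,   0 | -274,-103,   2 | -277, -95,   1 | -280, -88,   0 | -281, -80,   0
174   51, -39, 267 |   50, -33, 267 |   50, -27, 268 |   39, -25, 260 | -259,-115,   2 | -262,-107,   1 | -265,-100,   0 | -267, -93,   0 | -263, -83,   4 | -268, -77,   1
176   57, -37, 264 |   57, -31, 266 |   53, -27, 264 |   26, -30, 241 | -250,-113,   0 | -249,-104,   1 | -252, -97,   0 | -252, -89,   2 | -254, -81,   2 | -257, -74,   0
178   57, -38, 257 |   57, -32, 258 |   55, -27
[... 628 characters left out ...]
00, -31, 102
186  -26, -69, 149 |  -27, -63, 149 |  -28, -57, 150 |  -27, -50, 152 |  -83, -61, 101 |  -81, -54, 104 |  -84, -47, 103 |  -86, -41, 103 |  -88, -35, 102 |  -91, -29, 101
188  -50, -78, 117 |  -52, -72, 117 |  -53, -66, 118 |  -53, -59, 119 |  -83, -62,  92 |  -85, -55,  92 |  -85, -48,  93 |  -85, -41,  94 |  -87, -35,  94 |  -28, -11, 150
190  -39, -75, 119 |  -41, -69, 118 |  -43, -63, 118 |  -43, -56, 119 |  -47, -50, 117 |  -45, -43, 120 |  -47, -37, 120 |  -51, -31, 118 |  -51, -24, 119 |  -19,  -9, 150
192  -27, -71, 122 |  -31, -66, 119 |  -30, -59, 121 |  -36, -54, 117 |  -38, -48, 117 |  -36, -40, 120 |  -40, -35, 118 |  -40, -28, 119 |  -43, -22, 118 |  -18,  -9, 143
```

The depth is consistent: the finger tip (centre y' = -60 mm, x' = -28 mm) ends at z ≈ 0.147 and the body starts at about 0.225. The whole tool therefore sits about 23 mm higher than the reported TCP, so it swept just over the 145 mm tab. I'll lift, go back behind the tab and descend 21 mm lower, watching the force and re-checking the tip height by camera.

```bash
python3 - <<'E'
from h import *
robot.move_l(W(-.03,-.062,.140),v=.1)
robot.move_l(W(-.03,-.120,.140),v=.12)
for z in(.118,.112,.107,.103):
    robot.move_l(W(-.03,-.120,z),v=.06); f=telemetry.get_ft_force(); print(z,f)
    if f[2]>4: break
cs=[capture("scene") for _ in range(3)];c=cs[0];Z=np.median([k["z_map"] for k in cs],0)
P=telemetry.get_tcp_pos();print(P,telemetry.get_time(),pix(c,P))
cv2.imwrite("pics/s7.png",c["frame"])
for v in range(178,202,2):
    r=[]
    for u in range(194,212,2):
        d,o=ray(c,(u,v));z=Z[v,u];Q=o+d*z;e=Q[:2]-O
        r.append("%4d,%4d,%4d"%(e@ex*1e3,e@ey*1e3,Q[2]*1e3) if z>0 else "   --   ")
    print(v," | ".join(r))
E
```

```text
0.118 [ 0.05760316 -1.05040075  0.22108467]
0.112 [0.31943779 0.23773916 0.14919119]
0.107 [-0.39581202  0.25663738  0.32506897]
0.103 [ 0.53584335  0.06108163 -1.05609978]
[ 0.57254337 -0.17404007  0.10308278] 21.8083 [202.39320293 193.59484758]
178   58,-103, 245 |   58, -97, 247 |   55, -92, 246 |   55, -86, 246 |   47, -83, 241 |   21, -88, 218 |  -41,-106, 162 | -113,-127,  99 | -113,-120, 100
180   58,-104, 238 |   58, -97, 240 |   58, -91, 241 |   56, -86, 240 |   48, -83, 234 |  -22,-106, 170 |  -38,-105, 157 | -103,-124,  99 | -103,-116, 100
182   54,-106, 227 |   56, -99, 230 |   55, -93, 230 |   56, -87, 232 |   50, -83, 227 |  -18,-105, 165 |  -36,-105, 150 |  -92,-120, 100 |  -94,-114,  99
184   49,-109, 214 |   49,-103, 215 |   49, -97, 217 |   48, -91, 217 |   49, -84, 219 |  -25,-108, 151 |  -36,-106, 141 |  -82,-117, 100 |  -86,-111,  98
186   50,-109, 208 |   50,-103, 208 |   49, -98, 209 |   48, -92, 209 |   48, -85, 211 |  -23,-109, 143 |  -34,-106, 135 |  -54,-107, 117 |  -83,-111,  91
188  -51,-156, 101 |  -42,-145, 111 |  -44,-139, 110 |  -27,-125, 128 |  -27,-
[... 306 characters left out ...]
29,-120, 109 |  -30,-113, 111 |  -29,-106, 112 |  -33,-101, 111 |  -34, -95, 110
194   -6,-139, 118 |   -8,-133, 117 |  -11,-127, 116 |  -10,-120, 118 |  -19,-117, 111 |  -21,-111, 110 |  -23,-105, 110 |  -23, -98, 111 |  -23, -91, 113
196   -4,-139, 111 |   -5,-132, 111 |   -5,-125, 113 |   -5,-119, 114 |   -5,-112, 116 |   -6,-105, 116 |   -6, -98, 118 |   -9, -93, 116 |   -9, -86, 117
198   -2,-139, 104 |    0,-131, 107 |    0,-124, 109 |   -1,-117, 110 |   -1,-111, 111 |   -1,-104, 112 |   -4, -98, 111 |   -5, -92, 111 |   -6, -86, 111
200    3,-137, 101 |    0,-131, 100 |    0,-124, 101 |    0,-118, 101 |   -1,-112, 101 |    0,-104, 104 |    0, -98, 105 |   -1, -91, 106 |   -1, -85, 107
```

The tip is now at z ≈ 0.128, centred on the bed at y' ≈ -117 mm and below the tab's top. Push again.

```bash
sed -i 's/f0=0.2/f0=0.0/; s/W(-.03,y,.124)/W(-.03,y,.103)/' push.py; python3 - <<'E'
from push import *
robot.move_l(W(-.03,-.106,.103),v=.06)
push(-.106,-.084,.001)
c=capture("top");t=capture("scene");print(telemetry.get_time())
for a,b in((c,"c8"),(t,"s8")): cv2.imwrite(f"pics/{b}.png",a["frame"])
E
cat > trk.py <<'E'
import cv2,sys
def m(A,B,x0,x1,y0,y1,n):
    a=cv2.imread(A,0);b=cv2.imread(B,0);T=cv2.resize(a[y0:y1,x0:x1],None,fx=4,fy=4,interpolation=3);S=cv2.resize(b[y0-10:y1+10,x0-22:x1+22],None,fx=4,fy=4,interpolation=3)
    r=cv2.matchTemplate(S,T,cv2.TM_CCOEFF_NORMED);_,v,_,l=cv2.minMaxLoc(r);print(n,(l[0]/4-22,l[1]/4-10),round(v,2))
i=sys.argv[1]
m("pics/top1.png",f"pics/c{i}.png",257,268,165,176,"top glass4")
m("pics/scene1.png",f"pics/s{i}.png",245,257,192,205,"scene glass4")
E
python3 trk.py 8
```

```text
[(-105.0, np.float64(0.04), 22.4), (-104.0, np.float64(1.28), 22.7), (-103.0, np.float64(0.09), 22.9), (-102.0, np.float64(-0.16), 23.2), (-101.0, np.float64(-0.19), 23.4), (-100.0, np.float64(-0.22), 23.7), (-99.0, np.float64(1.56), 23.9), (-98.0, np.float64(3.06), 24.2), (-97.0, np.float64(2.95), 24.4), (-96.0, np.float64(3.25), 24.7), (-95.0, np.float64(2.08), 24.9), (-94.0, np.float64(2.32), 25.2), (-93.0, np.float64(2.01), 25.4), (-92.0, np.float64(2.38), 25.7), (-91.0, np.float64(3.06), 25.9), (-90.0, np.float64(2.53), 26.2), (-89.0, np.float64(2.05), 26.4), (-88.0, np.float64(2.41), 26.7), (-87.0, np.float64(2.83), 26.9), (-86.0, np.float64(2.56), 27.2), (-85.0, np.float64(1.94), 27.4), (-84.0, np.float64(2.1), 27.7)]
27.7917
top glass4 (-5.0, 1.0) 0.97
scene glass4 (5.0, 1.0) 0.84
```

Contact came at y' = -99 mm and the slide is moving: 15 mm by the finger, about 14 mm by the camera. I'll continue to the dip.

```bash
sed -i 's/hit=0/hit=4/' push.py; python3 - <<'E'
from push import *
y=push(-.084,-.073,.001)
c=capture("top");t=capture("scene");print(telemetry.get_time())
for a,b in((c,"c9"),(t,"s9")): cv2.imwrite(f"pics/{b}.png",a["frame"])
E
python3 trk.py 9
```

```text
dip
[(-83.0, np.float64(0.15), 28.0)]
28.1417
top glass4 (-6.0, 1.0) 0.95
scene glass4 (5.0, 1.0) 0.85
```

Force dipped at -83 mm, as expected for the draw-in. I'll check that the slide has run ahead by advancing 2 mm further, which should stay force-free, then back off and look.

```bash
python3 - <<'E'
from push import *
y=push(-.083,-.081,.001,False)
robot.move_l(W(-.03,-.118,.103),v=.06)
robot.move_l(W(-.03,-.118,.22),v=.15)
robot.movep([.40,-.40,.32],telemetry.get_tool_rot())
robot.hold(.3)
c=capture("top");t=capture("scene");print(telemetry.get_time())
for a,b in((c,"c10"),(t,"s10")): cv2.imwrite(f"pics/{b}.png",a["frame"])
L=[cv2.resize(i[y:y+50,x:x+110],None,fx=7,fy=5.5,interpolation=cv2.INTER_CUBIC) for i,x,y in((c["frame"],220,145),(t["frame"],185,172))]
cv2.imwrite("pics/fin.png",np.vstack(L))
E
python3 trk.py 10
```

```text
[(-82.0, np.float64(0.4), 28.4), (-81.0, np.float64(1.1), 28.6)]
31.9
top glass4 (-7.0, 1.0) 0.96
scene glass4 (6.0, 1.0) 0.9
```

View pics/fin.png

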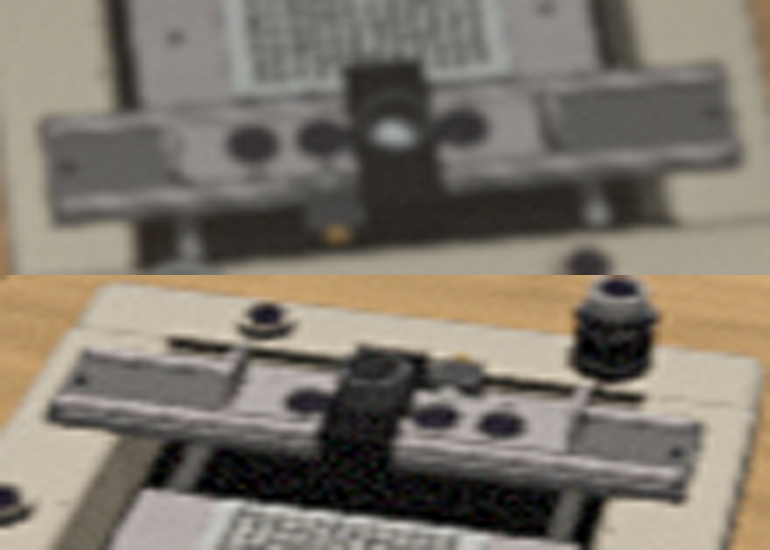

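The final picture shows the pale lamp lens whole and round in the port tube at crop (393,133). The slide is lying flat and has moved about 7 px, or 20 mm. The spare filter and camera stand where they were, and the robot is clear.

```bash
python3 -c "
from cell import robot
print(robot.job_done())"
```

```text
the job is handed in; nothing more can be done
None
```

I pushed the filter slide about 20 mm by its -y tab until the ball drew it in; the lamp lens now shows whole through the port, and I handed the job in at about 32 s with the robot clear.

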